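# Stand the two fallen seasoning tins back up in the lane

## Task

Two square seasoning tins, the yellow one and the red one, have toppled over in the white lane on the shelf. Stand each one upright on its foot, cap up, on the dark strip along the middle of the lane, in the same gap where it fell. Leave the other containers in the lane standing where they are, and do not disturb the mug or the scoop.

Things in the scene. Friction and masses are not known exactly. Their poses are not given: they have to be found in the camera images.
- lane: White low tray fixed to the shelf, 160 mm deep (its x), 540 mm long (its y). Origin at the centre of its underside, z up, +x away from the robot; its floor is 8 mm above the origin. Each long edge has a lip 8 mm wide, 10 mm above the floor. A 60 mm wide dark strip (look only) runs along y at x = 0. Four containers stand or lie about 125 mm apart along y, in any order.
- yellow_tin: Loose yellow square tin, paper band, black cap, 0.15 to 0.3 kg, lying on a flat side in the lane, cap roughly towards the robot. Body 48 x 48 x 84 mm long, then a round cap 38 mm in diameter, 16 mm long: 100 mm in all. Origin on its long axis, 50 mm from foot and from cap end. Its x axis runs from foot to cap (up when standing); y and z are square to the flat sides, z up at the start.
- red_tin: The same tin in red, also lying at the start with its cap roughly towards the robot; same size, mass, origin and axes as the yellow one.
- green_tin: Loose green square tin of the same size (48 x 48 mm, 100 mm high with its black cap), standing in the lane. Origin at the centre of its underside, z up along it. To be left standing.
- salt_jar: Loose white round jar with a steel cap, 52 mm in diameter, 95 mm high, standing in the lane. Origin at the centre of its underside, z up along it. To be left standing.
- mug: Loose terracotta mug, 80 mm in diameter, 90 mm high, handle at its +y. Origin at the centre of its underside. Bystander at the left.
- scoop: Loose beige measuring scoop, cup 62 mm in diameter and 35 mm high, flat handle reaching to 128 mm along its -x. Origin under the cup. Bystander at the right.
There are look-alikes about, which are no part of the job. Leave any orange or purple look-alike of the red_tin alone.

How it is judged:
By the outcome, as a careful person would: the job done as asked, in the order asked, and still so for the second after the job is handed in, with the robot touching nothing.
It also fails if it takes over 61 s, if anything falls off the work surface, if the arm or the gripper's body presses on something with over 40 N, if the wrist force passes 120 N, or if a joint passes its speed limit or range.

## Robot

A 7-joint arm with a two-finger parallel gripper is mounted at the origin on the work surface. World frame = base frame: x ahead of the robot, y to its left, z up, the work surface at z = 0. Lengths are in mm, angles in rad, forces in N, time in s.
With the tool pointing down it reaches from about 400 to 875 mm from the base axis. Payload 4.4 kg.
Tool frame: the origin (TCP) lies on the centre line of the jaws, within the pads' length; the fingertips stand 25 mm ahead of it and the grasp point (between the pads) lies 6 mm ahead of it; z points along the fingers, x is the direction in which the jaws open and shut, and the axes are right-handed (so a half turn about z gives the same grasp; the last joint's range is limited). The gripper opens to 85 mm and grips with 20 to 120 N. Pads are 22 mm wide; open, the fingers measure 114 mm over their backs; the gripper's body (76 mm by 85 mm) begins 54 mm behind the grasp point. The pads swing forward as they close: fully open they stand 13 mm farther back than shut.
Start: joints at [-1.197, 0.628, 0.038, 1.517, -0.027, 0.996, -0.02], TCP at [276.723, 588.168, 256.313] pointing down, gripper open.
Joint ranges: [-3.06, 3.06], [-0.37, 2.12], [-1.25, 1.32], [0.18, 2.47], [-1.1, 4.24], [0.23, 1.98], [-2.94, 2.94]. Speed limits (rad/s): [2.57, 2.57, 3.14, 3.14, 3.14, 3.14, 3.14].

## Interface

Orientations are given as [roll, pitch, yaw] about the fixed x, y, z axes, in that order (R = Rz(yaw) Ry(pitch) Rx(roll)).
In Python, from cell import ctrl, cams gives the robot as it stands. The module is installed in compiled form; this text tells all that it offers.
- The arm moves only by the tool step_arm, never from a script. Its arguments are lists of equal length, an entry for each row: "linear": the shift along the tool's x, y, z in mm, a list of three; "yaw": the turn about the tool's z in rad; "gripper": the opening, from -1 (shut) to 1 (fully open). A call has 1 to 8 rows; each row is the pose to reach, as a shift and turn from the pose commanded when the call began, along the tool's axes at that moment; what a row does not reach only later rows make up. A row lasts 1/12 s, in which the tool goes at most 41.7 mm and 7.16 degrees, less where a joint would pass 70% of its speed; a pose out of reach is approached as far as the arm can. A call with a gripper value outside its range is refused whole. The fingers move at their own pace and stop on an object; the grip force is fixed at half the most. Time passes only in rows, so rows that repeat a pose let the fingers close. It gives the time, the measured TCP pose, the force and the opening at its end, in the units of the state.
- ctrl.read_state(): the state, without advancing time (a new reading comes with each control period).
- cams.get_image(name): name is "scene" or "top" or "wrist"; returns a dict with "frame" (420x560x3 uint8, red, green, blue), "depth" (420x560 float32, mm along the optical axis (not along the pixel's ray), 0 where there is no reading), "intrinsics" (3x3 intrinsics, pixels), "cam_to_world" (4x4, takes a point from camera to world coordinates). Camera axes: x right, y down, z forward; pixel columns grow to the right and rows downward; lengths in mm; the calibration is good to about 2 mm. A picture is of the moment at which its call begins.
- ctrl.finish_job(): hands the job in, once; it reports no verdict.
Trained networks look in the newest picture that a camera, given by its name, has taken for a name from the list of things; names that differ only in an ending like _2 or _b are one class to them, and where a whole thing is asked for, a point or a joint stands for the part that bears it (a point fixed in the world has none). Each returns a list of dicts, best first, with "conf" (0 to 1); they miss things now and then, are a little off and sometimes report something else, mostly with a low value. They report only what shows in the picture. A call takes as long as a camera call. They do not tell look-alikes from the thing itself.
- cams.regions_of(camera, name): "pixels" (420x560 bool, what is visible of it) and "pixel" ([column, row] in pixels, amid what is visible of it).
The state is a dict: "clock": time; "qpos": joint angles; "qd": joint speeds; "tau": joint torques, N m; "eef_pos": TCP position; "tool_rot": TCP orientation; "force": force on the tool from outside, world axes, zero at the start; "torque": the same for the moment, N m; "width": finger opening in mm.
Only numpy, scipy, OpenCV 4.12 (cv2) and the standard library are available. Lean on these libraries where they do the work, as an engineer would, in place of code of your own. Each camera call takes 0.05 s, during which the arm holds its last target.

## Working session

There is one attempt and no reset: what is moved stays moved. The work goes in short steps, Python scripts to look and compute and a tool call to move; the robot and the scene stay as the last step left them, time stands still between calls to the robot, and variables do not carry over. Pictures are saved under pics/ and viewed, and the job is handed in when it is done.

Besides the shell and the picture viewer there is one more tool, called after "Call:" by a JSON object that holds its "method" and its "body". step_arm: Moves the arm, as the interface text tells. Its arguments: {"type":"object","properties":{"linear":{"type":"array"},"yaw":{"type":"array"},"gripper":{"type":"array"}},"required":["linear","yaw","gripper"]}

```bash
mkdir -p pics; cat > h.py <<'E'
import numpy as np, cv2
from cell import ctrl, cams
def snap(n,f):
    d=cams.get_image(n); cv2.imwrite('pics/'+f,cv2.cvtColor(d['frame'],cv2.COLOR_RGB2BGR)); return d
def pts(d,mask=None):
    K=d['intrinsics'];z=d['depth'];v,u=np.nonzero((z>0)&(mask if mask is not None else True))
    zz=z[v,u];P=np.c_[(u-K[0,2])/K[0,0]*zz,(v-K[1,2])/K[1,1]*zz,zz,np.ones(len(zz))]
    return (P@np.array(d['cam_to_world']).T)[:,:3]
E
python3 - <<'E'
from h import *
s=ctrl.read_state();print({k:np.round(v,3) for k,v in s.items()})
for n in ('top','scene'):
    d=snap(n,n+'0.png')
    print(n,np.round(d['cam_to_world'],2).tolist())
    for o in ('lane','yellow_tin','red_tin','green_tin','salt_jar','mug','scoop'):
        for r in cams.regions_of(n,o):
            P=pts(d,r['pixels']); print(o,round(r['conf'],2),r['pixel'],r['pixels'].sum(),np.round(np.median(P,0)),np.round(np.percentile(P,2,axis=0)),np.round(np.percentile(P,98,axis=0)))
E
```

```text
{'clock': np.float64(0.0), 'qpos': array([-1.197,  0.629,  0.038,  1.518, -0.027,  0.996, -0.02 ]), 'qd': array([ 0.   ,  0.001,  0.002, -0.001, -0.   , -0.003,  0.001]), 'tau': array([ 0.0000e+00, -5.6341e+01,  1.2260e+00, -1.9345e+01,  1.1000e-02,
        1.0000e-02,  0.0000e+00]), 'eef_pos': array([276.463, 587.637, 255.398]), 'tool_rot': array([-3.142e+00,  2.000e-03,  1.131e+00]), 'force': array([-0.232, -0.123,  0.057]), 'torque': array([-0.011, -0.039,  0.026]), 'width': np.float64(85.616)}
top [[0.0, -0.99, 0.15, 304.47], [-1.0, -0.0, 0.0, -10.38], [-0.0, -0.15, -0.99, 1675.61], [0.0, 0.0, 0.0, 1.0]]
lane 0.67 [272.1, 212.0] 6410 [560.  18.   9.] [ 471. -239.   -0.] [652. 278.  22.]
yellow_tin 0.8 [213.8, 197.5] 514 [588. 203.  55.] [540. 180.  19.] [636. 230.  63.]
red_tin 0.97 [322.6, 268.5] 489 [ 365. -128.   47.] [ 337. -175.    1.] [393. -83.  56.]
red_tin 0.9 [300.7, 143.5] 402 [766. -70.  47.] [717. -99.  34.] [810. -47.  55.]
red_tin 0.82 [372.9, 262.4] 421 [ 393. -299.   48.] [ 368. -348.   32.] [ 418. -256.   56.]
red_tin 0.7 [330.5, 217.3] 554 [ 528. -160.   54.] [
[... 837 characters left out ...]
d_tin 0.9 [303.3, 187.4] 438 [ 380. -115.   40.] [ 338. -175.   -1.] [401. -76.  51.]
red_tin 0.76 [269.2, 169.5] 464 [ 408. -285.   33.] [ 336. -347.   -3.] [ 426. -251.   50.]
red_tin 0.56 [259.6, 198.3] 535 [ 546. -151.   46.] [ 493. -258.    1.] [ 585. -129.   59.]
green_tin 0.74 [252.5, 148.5] 253 [ 349. -468.   25.] [ 246. -516.   -1.] [ 387. -425.   36.]
green_tin 0.65 [301.6, 231.9] 641 [570.  92.  67.] [537.  48.   9.] [586. 104. 109.]
salt_jar 0.8 [276.0, 208.0] 426 [571. -21.  68.] [543. -51.  14.] [585.  -9. 105.]
mug 0.55 [432.3, 259.5] 889 [395. 436.  64.] [335. 405.   7.] [415. 478.  91.]
scoop 0.76 [250.9, 151.2] 242 [ 354. -464.   24.] [ 254. -493.   -2.] [ 387. -425.   36.]
```

```bash
python3 - <<'E'
from h import *
a=cv2.imread('pics/top0.png');b=cv2.imread('pics/scene0.png')
cv2.imwrite('pics/a1.png',cv2.resize(a[120:320,180:400],(660,600),interpolation=cv2.INTER_CUBIC))
cv2.imwrite('pics/b1.png',cv2.resize(b[130:330,180:440],(780,600),interpolation=cv2.INTER_CUBIC))
E
```

```text
(no output)
```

View pics/a1.png

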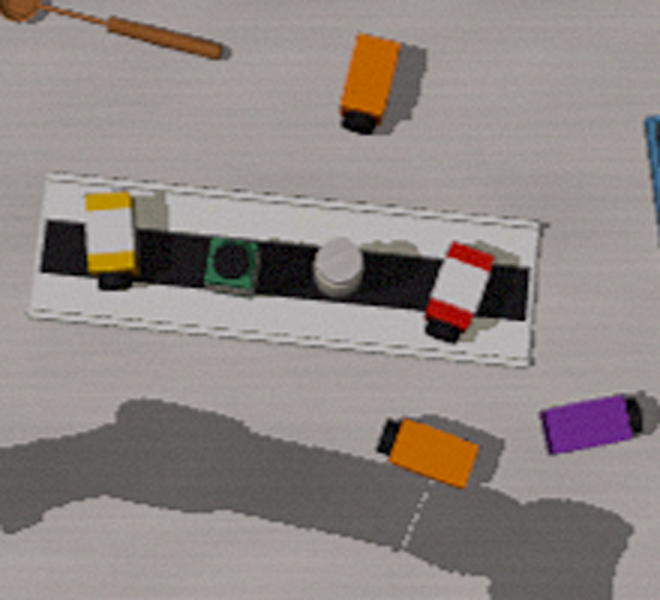

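View pics/b1.png

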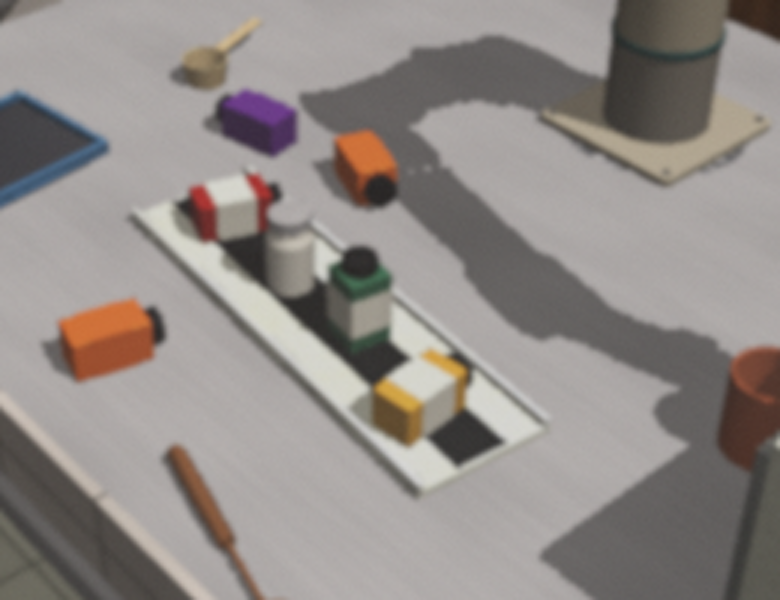

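Candidates (top view): yellow_tin only at (214,197), in the lane, banded. For red_tin: (330,217) is red with a white band and in the lane. The look-alikes are orange at (301,143) and (323,268) and purple at (373,262). I choose (330,217). The close crop confirms it's red with a white band, cap towards the robot.

```bash
cat > loc.py <<'E'
from h import *
def rect(P):
    (c,s,a)=cv2.minAreaRect(P[:,:2].astype(np.float32)); return np.round(c,1),np.round(s,1),round(a,1)
E
python3 - <<'E'
from loc import *
from scipy import ndimage
d=snap('top','t2.png')
hsv=cv2.cvtColor(d['frame'],cv2.COLOR_RGB2HSV)
P=pts(d,d['depth']>0); 
r=cams.regions_of('top','lane')[0]
L=pts(d,r['pixels']); 
for lo,hi in((-5,30),(5,13),(14,22)):
    Q=L[(L[:,2]>lo)&(L[:,2]<hi)];print('lane',lo,len(Q),rect(Q),np.median(Q[:,2]))
for nm,(x0,x1,y0,y1) in dict(yel=(515,650,160,250),red=(465,600,-215,-115),grn=(510,600,40,110),salt=(510,600,-75,0)).items():
    Q=P[(P[:,0]>x0)&(P[:,0]<x1)&(P[:,1]>y0)&(P[:,1]<y1)]
    for h in (30,50):
        q=Q[Q[:,2]>h]; print(nm,h,len(q),rect(q),np.round(np.median(q[:,2]),1),np.round(q.mean(0),1))
E
```

```text
lane -5 6432 (array([562.3,  23. ]), array([542.3, 160.9]), 84.3) 8.7099869652925
lane 5 3855 (array([561.8,  21.7]), array([539.7, 160.2]), 84.3) 8.724970877397482
lane 14 908 (array([561.8,  20.6]), array([535.1, 160.1]), 84.3) 16.61250916803681
yel 30 492 (array([587.8, 205.2]), array([100.8,  49.7]), 4.3) 54.9 [588.5 203.9  53.8]
yel 50 394 (array([588. , 204.8]), array([100.6,  48.9]), 4.3) 56.2 [594.1 205.2  56.3]
red 30 483 (array([ 531.8, -162. ]), array([ 48.7, 101. ]), 69.0) 55.7 [ 531.9 -161.7   54.5]
red 50 406 (array([ 531.7, -162. ]), array([48.6, 99.5]), 68.9) 56.3 [ 535.5 -163.5   56.4]
grn 30 292 (array([557.8,  74. ]), array([48.7, 50.2]), 80.2) 94.8 [553.   72.8  92.7]
grn 50 277 (array([557.8,  74.1]), array([48.7, 50.2]), 80.7) 96.0 [553.8  73.1  95.5]
salt 30 249 (array([555.8, -36.9]), array([48.4, 48.8]), 35.9) 101.1 [552.8 -36.2  92.6]
salt 50 233 (array([556. , -36.3]), array([49.5, 47.3]), 71.7) 101.7 [553.6 -36.4  96.2]
```

```bash
cat > go.py <<'E'
import sys
from h import *
def go(x,y,z,yawdeg=None):
    s=ctrl.read_state(); p=s['eef_pos']; yw=s['tool_rot'][2]
    d=np.array([x,y,z])-p
    R=np.array([[np.cos(yw),np.sin(yw),0],[np.sin(yw),-np.cos(yw),0],[0,0,-1]])
    dy=0 if yawdeg is None else (np.radians(yawdeg)-yw+np.pi)%(2*np.pi)-np.pi
    if abs(dy)>np.pi/2: print('alt half-turn',-(dy-np.sign(dy)*np.pi))
    print('pose',p.round(1),np.degrees(yw).round(2),'lin',(R.T@d).round(1),'yaw',round(-dy,3),'w',round(s['width'],2),'t',round(s['clock'],2),'q',np.round(s['qpos'],2))
if __name__=='__main__': go(*[float(a) for a in sys.argv[1:]])
E
python3 go.py 570 203.4 200 94.3
```

```text
pose [276.7 588.2 256.3] 64.8 lin [-223.3  429.2   56.3] yaw -0.515 w 85.44 t 0.9 q [-1.2   0.63  0.04  1.52 -0.03  1.   -0.02]
```

Call:
{"method": "step_arm", "body": {"linear": [[-223,429,56],[-223,429,56],[-223,429,56],[-223,429,56],[-223,429,56],[-223,429,56],[-223,429,56],[-223,429,56]], "yaw": [-0.515,-0.515,-0.515,-0.515,-0.515,-0.515,-0.515,-0.515], "gripper": [1,1,1,1,1,1,1,1]}}

```text
clock: 1.57
eef_pos: [478.6, 323.1, 218.0]
tool_rot: [3.141, -0.0, 1.646]
force: [0.2, 0.4, 0.0]
width: 85.2
```

```bash
python3 go.py 570 203.4 130 94.3
```

```text
pose [478.6 323.1 218. ] 94.31 lin [-126.3   82.1   88. ] yaw 0.0 w 85.21 t 1.57 q [-0.57  0.57 -0.11  1.77  0.08  0.81  0.93]
```

Call:
{"method": "step_arm", "body": {"linear": [[-126,82,88],[-126,82,88],[-126,82,88],[-126,82,88],[-126,82,88],[-126,82,88],[-126,82,88]], "yaw": [0,0,0,0,0,0,0], "gripper": [1,1,1,1,1,1,1]}}

```text
clock: 2.15
eef_pos: [568.6, 205.8, 129.8]
tool_rot: [-3.141, -0.001, 1.645]
force: [0.8, -0.3, -0.7]
width: 85.3
```

```bash
python3 go.py 570 203.4 46 94.3; python3 - <<'E'
from h import *
snap('wrist','w1.png')
E
```

```text
pose [568.6 205.8 129.8] 94.26 lin [-2.5  1.2 83.8] yaw -0.001 w 85.31 t 2.15 q [-0.33  0.72 -0.11  1.76  0.11  0.67  1.15]
```

View pics/w1.png

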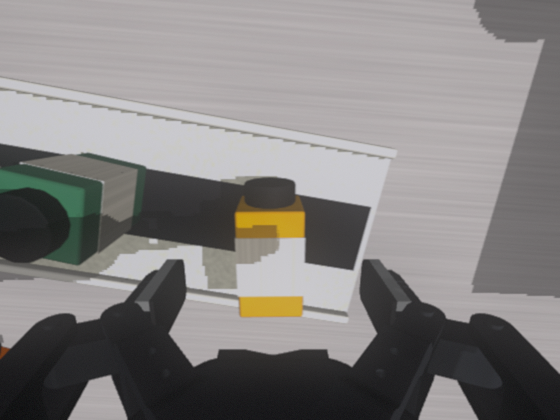

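The wrist view shows the yellow tin square between the jaws, with the cap at (270,192) and the body at (270,260). The green tin is at (60,210), clear of the left finger. I'll descend and close.

Call:
{"method": "step_arm", "body": {"linear": [[-2,1,40],[-2,1,75],[-2,1,89],[-2,1,89],[-2,1,89],[-2,1,89],[-2,1,89],[-2,1,89]], "yaw": [0,0,0,0,0,0,0,0], "gripper": [1,1,1,1,-1,-1,-1,-1]}}

```text
clock: 2.87
eef_pos: [571.3, 204.3, 43.3]
tool_rot: [3.138, -0.001, 1.646]
force: [-0.4, 0.4, 7.1]
width: 47.8
```

Call:
{"method": "step_arm", "body": {"linear": [[0,0,-10],[0,0,-20],[0,0,-30],[0,0,-40],[0,0,-50],[0,0,-50],[0,0,-50]], "yaw": [0,0,0,0,0,0,0], "gripper": [-1,-1,-1,-1,-1,-1,-1]}}

```text
clock: 3.45
eef_pos: [570.4, 203.6, 91.9]
tool_rot: [3.14, -0.001, 1.646]
force: [-0.0, 0.2, -1.6]
width: 47.3
```

```bash
python3 - <<'E'
from h import *
snap('wrist','w2.png'); d=snap('scene','s2.png')
b=cv2.imread('pics/s2.png')
cv2.imwrite('pics/s2c.png',cv2.resize(b[150:330,220:440],(733,600),interpolation=cv2.INTER_CUBIC))
E
```

```text
(no output)
```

View pics/s2c.png

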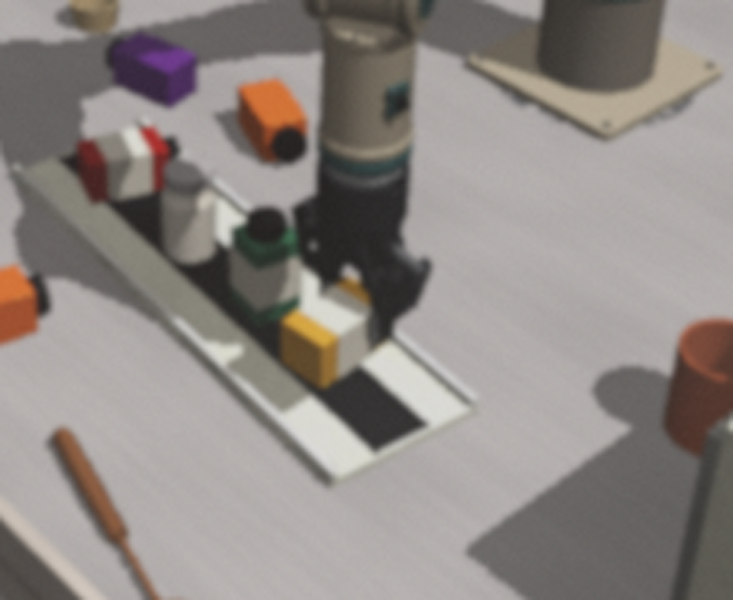

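View pics/w2.png

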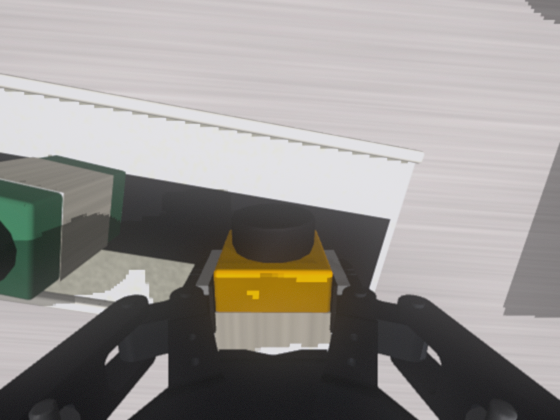

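Held level at about 50 mm lift (scene crop, foot at (310,350)). I'll loosen the jaws slightly so the tin can pivot foot-down.

Call:
{"method": "step_arm", "body": {"linear": [[0,0,0],[0,0,0],[0,0,0],[0,0,0]], "yaw": [0,0,0,0], "gripper": [0.1,0.1,0.1,0.1]}}

```text
clock: 3.88
eef_pos: [569.7, 203.4, 90.6]
tool_rot: [-3.141, 0.0, 1.646]
force: [0.1, 0.7, -2.3]
width: 47.6
```

```bash
python3 - <<'E'
from h import *
snap('wrist','w3.png')
E
```

```text
(no output)
```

View pics/w3.png

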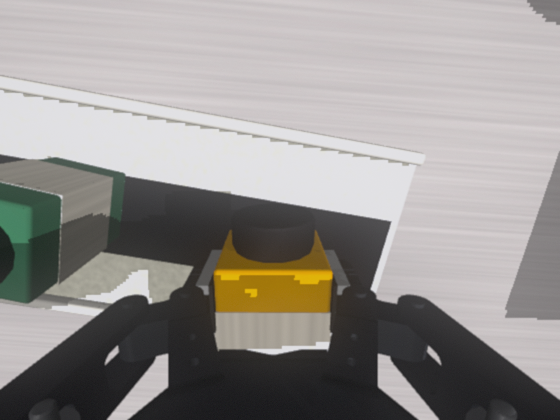

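Unchanged: the cap is still at (272,232). I'll loosen a bit more.

Call:
{"method": "step_arm", "body": {"linear": [[0,0,0],[0,0,0],[0,0,0]], "yaw": [0,0,0], "gripper": [0.12,0.12,0.12]}}

```text
clock: 4.18
eef_pos: [569.9, 203.5, 90.9]
tool_rot: [-3.142, -0.0, 1.646]
force: [0.4, -0.1, -3.4]
width: 47.8
```

```bash
python3 - <<'E'
from h import *
snap('wrist','w4.png');print(ctrl.read_state()['width'])
E
```

```text
47.81074967128295
```

View pics/w4.png

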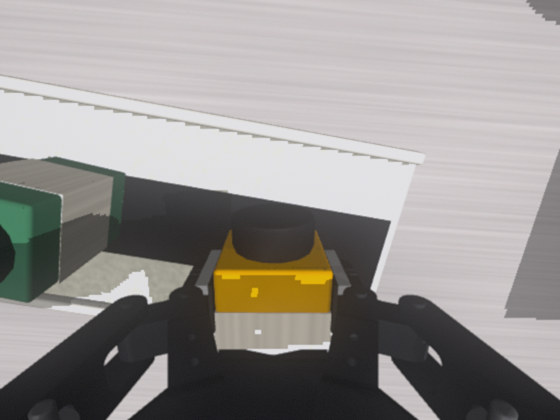

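Call:
{"method": "step_arm", "body": {"linear": [[0,0,0],[0,0,0]], "yaw": [0,0], "gripper": [0.13,0.13]}}

```text
clock: 4.4
eef_pos: [570.3, 203.6, 91.3]
tool_rot: [3.141, -0.0, 1.646]
force: [-0.7, -0.3, 0.6]
width: 48.3
```

```bash
python3 - <<'E'
from h import *
snap('wrist','w5.png');print(ctrl.read_state()['width'])
E
```

```text
48.6668545923209
```

View pics/w5.png

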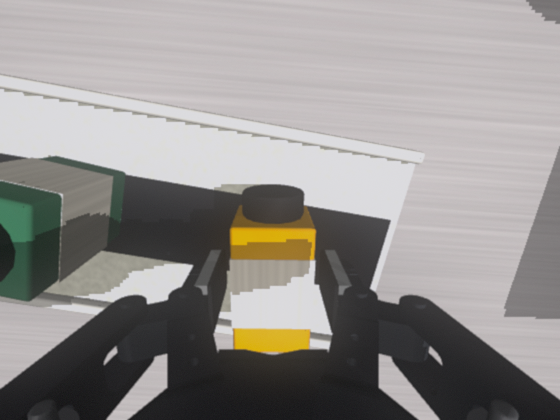

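The tin slipped flat back to the floor: cap now at (272,200), still square between the jaws. Gripping so near its middle gives gravity little lever. I'll regrip by the cap, where the lever is far larger, and let it swing there.

Call:
{"method": "step_arm", "body": {"linear": [[0,-25,-20],[0,-30,-40],[0,-30,-40],[0,-30,-40],[0,-30,-40]], "yaw": [0,0,0,0,0], "gripper": [1,1,1,1,1]}}

```text
clock: 4.87
eef_pos: [540.6, 201.2, 131.0]
tool_rot: [3.141, -0.0, 1.646]
force: [-0.4, 0.2, 0.1]
width: 85.5
```

```bash
cat > wl.py <<'E'
import sys
from loc import *
x0,x1,y0,y1=map(float,sys.argv[1:5]); cam=sys.argv[5]; f=sys.argv[6]
d=snap(cam,f); P=pts(d); Q=P[(P[:,0]>x0)&(P[:,0]<x1)&(P[:,1]>y0)&(P[:,1]<y1)]
for lo,hi in((25,58),(50,58),(35,49),(100,118)):
    q=Q[(Q[:,2]>lo)&(Q[:,2]<hi)]
    if len(q)>20: print(lo,hi,len(q),rect(q),'zmax',np.percentile(q[:,2],[50,98]).round(1))
E
python3 wl.py 510 660 160 250 wrist w6.png; python3 go.py 540 201 49 94.3
```

```text
25 58 4935 (array([588.2, 204. ]), array([100.7,  48.6]), 3.8) zmax [57.2 58. ]
50 58 3827 (array([588.4, 204. ]), array([100.4,  48.6]), 3.8) zmax [57.5 58. ]
35 49 778 (array([547.3, 201.3]), array([18.7, 48. ]), 4.0) zmax [44.3 48.9]
pose [540.3 201.1 130.5] 94.29 lin [-0.1 -0.3 81.5] yaw -0.0 w 85.61 t 4.92 q [-0.34  0.69 -0.1   1.84  0.11  0.62  1.13]
```

View pics/w6.png

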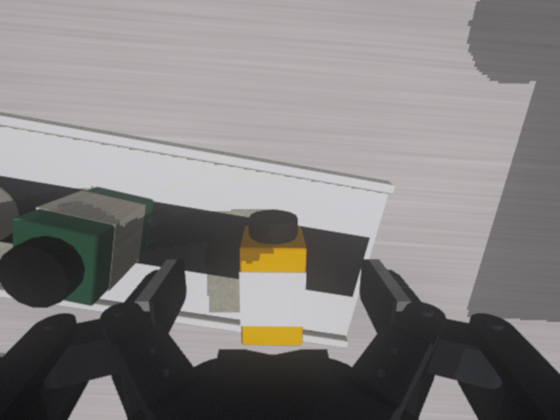

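The tin is back at its start pose (cap at (272,228)), and the TCP is over the cap. I'll descend and grip the cap.

Call:
{"method": "step_arm", "body": {"linear": [[0,0,40],[0,0,72],[0,0,81],[0,0,81],[0,0,81],[0,0,81],[0,0,81],[0,0,81]], "yaw": [0,0,0,0,0,0,0,0], "gripper": [1,1,1,-1,-1,-1,-1,-1]}}

```text
clock: 5.58
eef_pos: [541.3, 201.7, 52.0]
tool_rot: [3.138, -0.001, 1.646]
force: [-0.8, -0.3, 4.2]
width: 35.6
```

Call:
{"method": "step_arm", "body": {"linear": [[0,0,-12],[0,0,-25],[0,0,-40],[0,0,-55],[0,0,-70],[0,0,-75],[0,0,-75],[0,0,-75]], "yaw": [0,0,0,0,0,0,0,0], "gripper": [-1,-1,-1,-1,-1,-1,-1,-1]}}

```text
clock: 6.25
eef_pos: [539.9, 201.2, 125.4]
tool_rot: [3.141, -0.0, 1.646]
force: [-0.8, 0.1, -2.0]
width: 35.1
```

```bash
python3 - <<'E'
from h import *
snap('wrist','w7.png'); d=snap('scene','s7.png')
b=cv2.imread('pics/s7.png')
cv2.imwrite('pics/s7c.png',cv2.resize(b[150:330,220:440],(733,600),interpolation=cv2.INTER_CUBIC))
E
```

```text
(no output)
```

View pics/s7c.png

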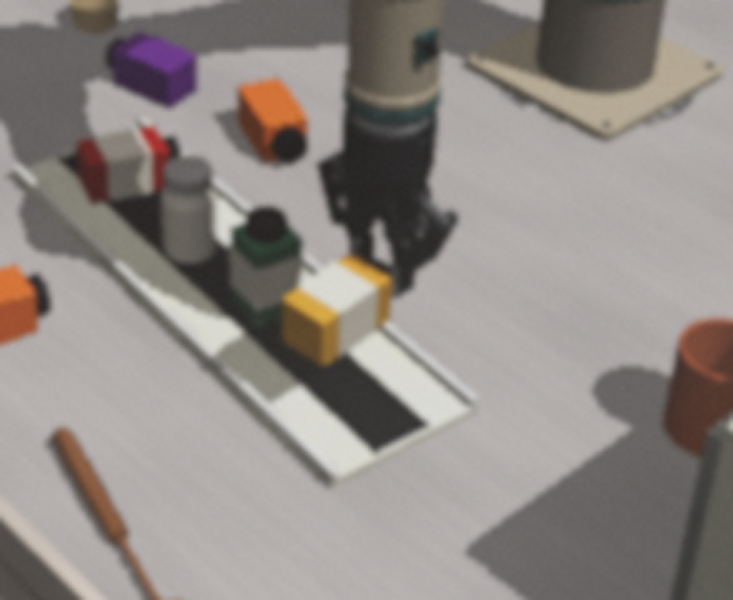

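View pics/w7.png

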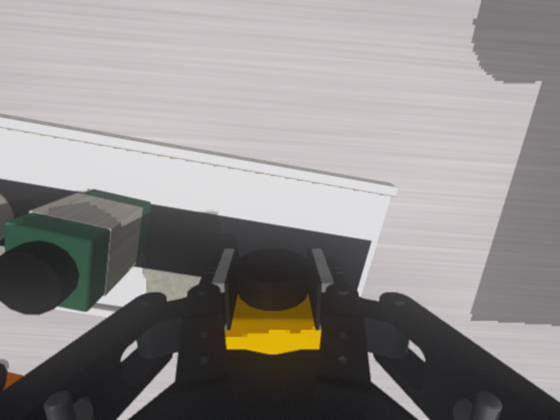

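Held by the cap, still level. The 35 mm opening is under the cap's 38 mm, so the pads sit about 7 mm above the cap's axis. I'll set it back down and regrip 7 mm lower.

Call:
{"method": "step_arm", "body": {"linear": [[0,0,30],[0,0,60],[0,0,74],[0,0,75],[0,0,75],[0,0,75],[0,0,82],[0,0,82]], "yaw": [0,0,0,0,0,0,0,0], "gripper": [-1,-1,-1,-1,0.1,0.1,0.1,0.1]}}

```text
clock: 7.02
eef_pos: [539.7, 201.1, 42.1]
tool_rot: [-3.141, 0.0, 1.646]
force: [0.0, -0.1, 0.1]
width: 47.0
```

Call:
{"method": "step_arm", "body": {"linear": [[0,0,0],[0,0,0],[0,0,0],[0,0,0],[0,0,0]], "yaw": [0,0,0,0,0], "gripper": [0.1,-1,-1,-1,-1]}}

```text
clock: 7.43
eef_pos: [540.2, 201.2, 43.3]
tool_rot: [3.141, -0.0, 1.646]
force: [-0.3, -0.1, 2.8]
width: 35.9
```

```bash
python3 - <<'E'
from h import *
snap('wrist','w8.png'); s=ctrl.read_state();print(s['eef_pos'],s['width'],s['force'])
E
```

```text
[540.19604068 201.22605597  43.27882145] 36.249148545178194 [-0.17213443 -0.48534346  3.68782035]
```

View pics/w8.png

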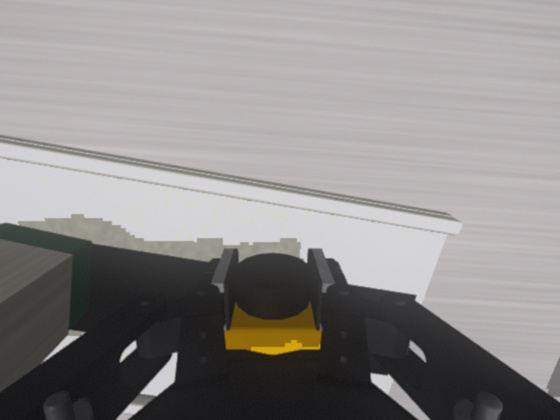

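Call:
{"method": "step_arm", "body": {"linear": [[0,0,-15],[0,0,-30],[0,0,-45],[0,0,-60],[0,0,-72],[0,0,-72],[0,0,-72],[0,0,-72]], "yaw": [0,0,0,0,0,0,0,0], "gripper": [-1,-1,-1,-1,-1,-0.3,-0.22,-0.2]}}

```text
clock: 8.15
eef_pos: [539.4, 201.0, 114.1]
tool_rot: [-3.14, 0.0, 1.646]
force: [-0.2, 0.1, -2.1]
width: 35.7
```

```bash
python3 - <<'E'
from h import *
snap('wrist','w9.png'); s=ctrl.read_state();print(s['eef_pos'],s['width'],s['force'],s['torque'])
E
```

```text
[539.24697049 200.93214785 113.92498631] 35.79803534094939 [ 0.13171202 -0.00499148 -2.53621226] [ 0.00145262  0.18712539 -0.00248806]
```

View pics/w9.png

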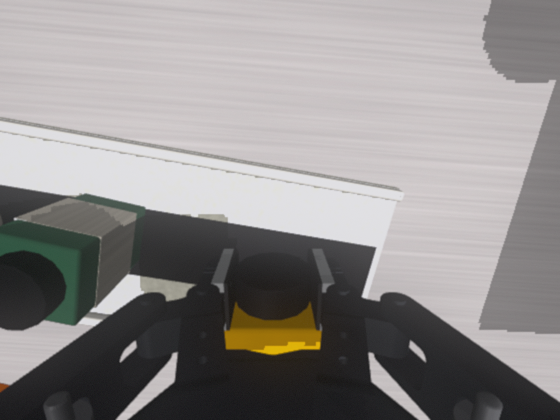

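Still level (body at (275,320)). I'll use the wrist moment (0.19 N m now) as the tilt indicator and ease the grip in steps.

Call:
{"method": "step_arm", "body": {"linear": [[0,0,0],[0,0,0]], "yaw": [0,0], "gripper": [-0.18,-0.18]}}

```text
clock: 8.37
eef_pos: [539.5, 201.1, 114.1]
tool_rot: [-3.14, 0.0, 1.646]
force: [-0.7, -0.4, -2.4]
width: 35.8
```

```bash
python3 -c "
from h import *
s=ctrl.read_state();print(s['eef_pos'],s['width'],s['force'],s['torque'])"
```

```text
[539.50716031 201.07177622 114.09084199] 35.84237997575595 [-0.66677659 -0.36041325 -2.39514828] [0.02223851 0.11784416 0.03288397]
```

Call:
{"method": "step_arm", "body": {"linear": [[0,0,0],[0,0,0]], "yaw": [0,0], "gripper": [-0.17,-0.17]}}

```text
clock: 8.53
eef_pos: [539.8, 201.2, 114.6]
tool_rot: [-3.141, 0.0, 1.646]
force: [-0.5, -0.5, -1.9]
width: 36.0
```

```bash
python3 -c "
from h import *
s=ctrl.read_state();print(s['eef_pos'],s['width'],s['force'],s['torque'])"
```

```text
[539.82185717 201.19569008 114.5647326 ] 35.9525824046076 [-0.53491857 -0.46321882 -1.86543926] [ 0.02548854  0.10365583 -0.02654974]
```

Call:
{"method": "step_arm", "body": {"linear": [[0,0,0],[0,0,0]], "yaw": [0,0], "gripper": [-0.16,-0.16]}}

```text
clock: 8.7
eef_pos: [540.0, 201.2, 114.9]
tool_rot: [-3.142, -0.0, 1.646]
force: [-0.3, -0.7, -1.5]
width: 36.0
```

```bash
python3 - <<'E'
from h import *
snap('wrist','w10.png'); s=ctrl.read_state();print(s['eef_pos'],s['width'],s['force'],s['torque'])
d=snap('scene','s10.png')
b=cv2.imread('pics/s10.png')
cv2.imwrite('pics/s10c.png',cv2.resize(b[150:330,220:440],(733,600),interpolation=cv2.INTER_CUBIC))
E
```

```text
[539.99528857 201.24755239 114.92349744] 36.19339260727012 [ 0.65251846 -0.38751101 -2.77566692] [-0.02596227  0.07128255  0.00954831]
```

View pics/s10c.png

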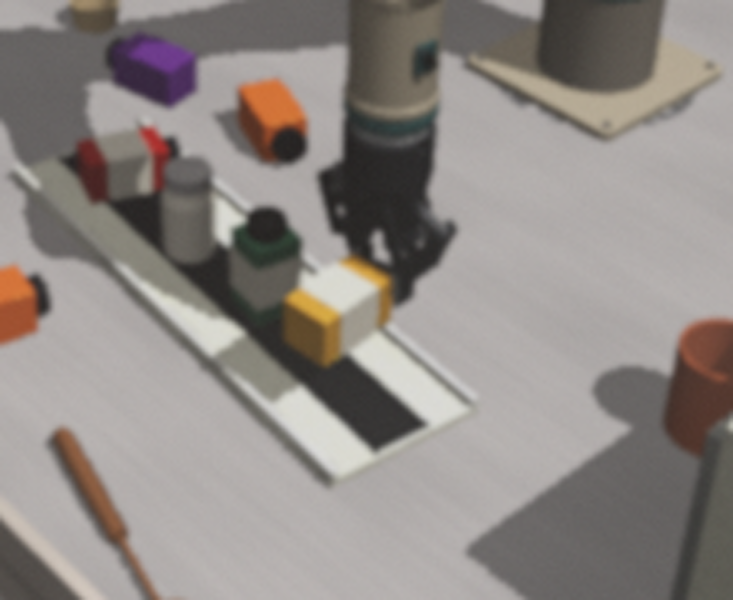

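Call:
{"method": "step_arm", "body": {"linear": [[0,0,0],[0,0,0]], "yaw": [0,0], "gripper": [-0.152,-0.152]}}

```text
clock: 8.97
eef_pos: [540.0, 201.2, 115.0]
tool_rot: [3.142, -0.0, 1.646]
force: [-0.5, 0.4, -2.9]
width: 35.9
```

```bash
cat > st.py <<'E'
import sys
from h import *
n=sys.argv[1]
snap('scene','s%s.png'%n); s=ctrl.read_state();print(s['eef_pos'].round(1),round(s['width'],2),s['force'].round(1),s['torque'].round(3))
x0,y0,w,h=(int(a) for a in sys.argv[2:6]) if len(sys.argv)>2 else (280,200,100,75)
b=cv2.imread('pics/s%s.png'%n)
cv2.imwrite('pics/s%sc.png'%n,cv2.resize(b[y0:y0+h,x0:x0+w],(600,450),interpolation=cv2.INTER_CUBIC))
E
python3 st.py 11
```

```text
[540.  201.2 115. ] 36.16 [ 0.7 -0.4 -1.8] [ 0.033  0.088 -0.056]
```

View pics/s11c.png

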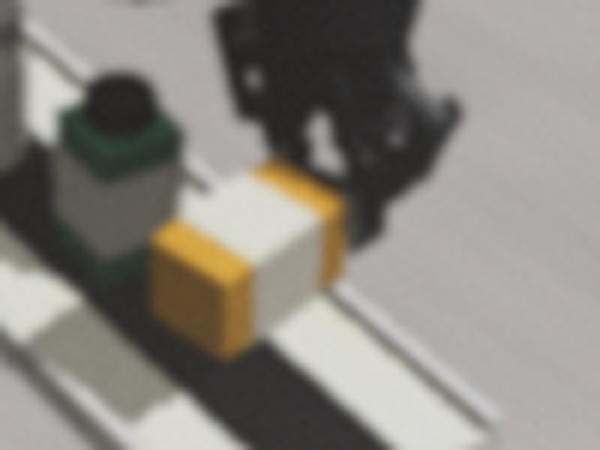

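Still level (foot face at (200,300) in the crop). Easing again.

Call:
{"method": "step_arm", "body": {"linear": [[0,0,0],[0,0,0]], "yaw": [0,0], "gripper": [-0.144,-0.144]}}

```text
clock: 9.18
eef_pos: [540.0, 201.2, 115.0]
tool_rot: [-3.142, -0.0, 1.646]
force: [-0.5, 1.2, -2.3]
width: 36.8
```

```bash
python3 st.py 12
```

```text
[540.  201.2 115. ] 36.68 [-0.5  0.7 -2.3] [0.023 0.073 0.011]
```

View pics/s12c.png

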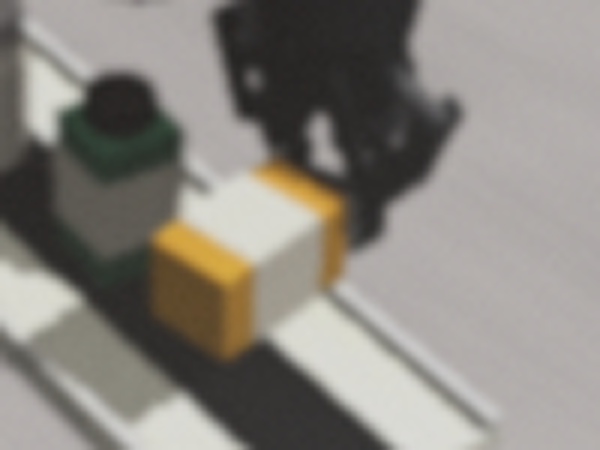

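Call:
{"method": "step_arm", "body": {"linear": [[0,0,0],[0,0,0]], "yaw": [0,0], "gripper": [-0.138,-0.138]}}

```text
clock: 9.4
eef_pos: [540.0, 201.2, 114.9]
tool_rot: [-3.142, -0.0, 1.646]
force: [-0.5, -0.3, -1.8]
width: 37.0
```

```bash
python3 st.py 13
```

```text
[540.  201.2 115. ] 37.3 [ 0.3 -0.5 -1.6] [-0.017  0.123  0.021]
```

View pics/s13c.png

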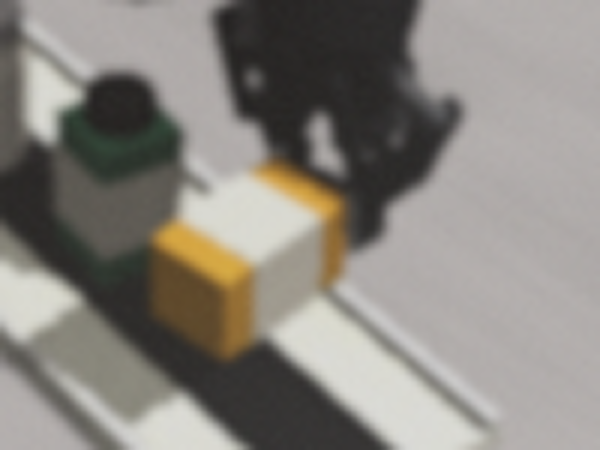

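Call:
{"method": "step_arm", "body": {"linear": [[0,0,0],[0,0,0]], "yaw": [0,0], "gripper": [-0.131,-0.131]}}

```text
clock: 9.62
eef_pos: [540.0, 201.2, 114.9]
tool_rot: [-3.142, -0.0, 1.646]
force: [0.4, 0.1, -2.8]
width: 37.1
```

```bash
python3 st.py 14
```

```text
[540.  201.3 115. ] 37.12 [-0.  -0.2 -2.6] [-0.015  0.088  0.009]
```

View pics/s14c.png

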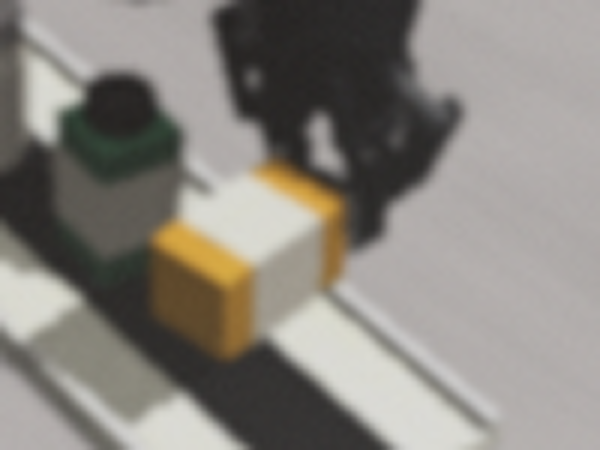

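Call:
{"method": "step_arm", "body": {"linear": [[0,0,0],[0,0,0]], "yaw": [0,0], "gripper": [-0.125,-0.125]}}

```text
clock: 9.83
eef_pos: [540.0, 201.2, 114.9]
tool_rot: [-3.142, -0.0, 1.646]
force: [0.2, 0.5, -2.5]
width: 37.2
```

```bash
python3 st.py 15
```

```text
[540.  201.2 114.9] 37.75 [-0.5 -0.3 -2.4] [-0.026  0.124  0.005]
```

View pics/s15c.png

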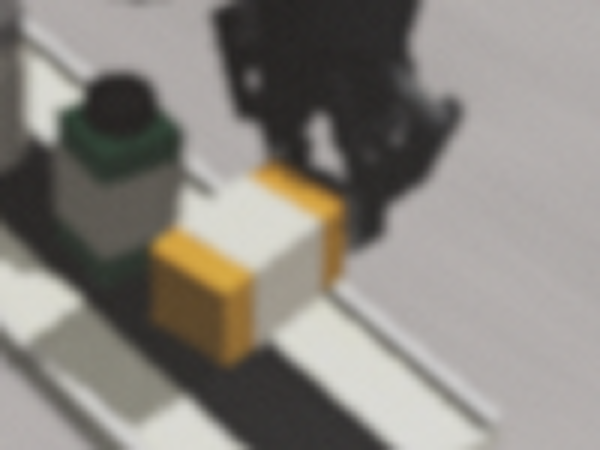

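The foot has moved down a touch: the bottom corner went from y=360 to y=366. Small step more.

Call:
{"method": "step_arm", "body": {"linear": [[0,0,0],[0,0,0]], "yaw": [0,0], "gripper": [-0.121,-0.121]}}

```text
clock: 10.05
eef_pos: [540.0, 201.2, 114.9]
tool_rot: [-3.142, -0.0, 1.646]
force: [0.2, -0.1, -1.1]
width: 37.2
```

```bash
python3 st.py 16
```

```text
[540.  201.2 115. ] 37.25 [-0.4 -0.2 -1.2] [-0.008  0.093  0.03 ]
```

View pics/s16c.png

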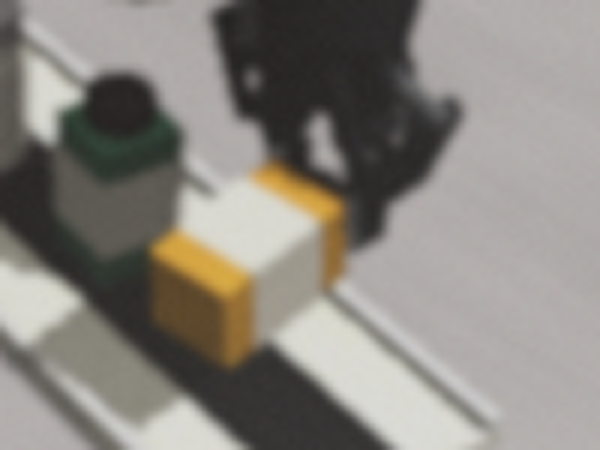

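Call:
{"method": "step_arm", "body": {"linear": [[0,0,0],[0,0,0],[0,0,0],[0,0,0]], "yaw": [0,0,0,0], "gripper": [-0.118,-0.118,-0.118,-0.118]}}

```text
clock: 10.43
eef_pos: [540.0, 201.4, 115.6]
tool_rot: [3.141, -0.0, 1.646]
force: [-2.2, -0.8, 3.0]
width: 38.0
```

```bash
python3 st.py 17
```

```text
[540.  201.4 115.6] 37.33 [-1.2 -0.2  4.3] [-0.046  0.37  -0.013]
```

View pics/s17c.png

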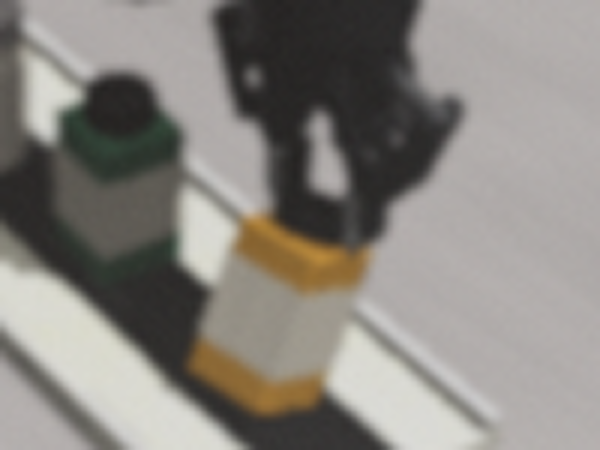

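It swung foot-down and now leans about 15° with its foot edge on the floor. I'll raise it a little so it hangs plumb.

Call:
{"method": "step_arm", "body": {"linear": [[0,0,-4],[0,0,-8],[0,0,-10],[0,0,-10],[0,0,-10]], "yaw": [0,0,0,0,0], "gripper": [-0.118,-0.118,-0.118,-0.118,-0.118]}}

```text
clock: 10.9
eef_pos: [540.1, 201.2, 125.0]
tool_rot: [3.141, -0.0, 1.646]
force: [0.5, 0.1, -2.0]
width: 38.0
```

```bash
python3 st.py 18
```

```text
[540.  201.2 124.9] 37.57 [ 0.1  0.1 -2.5] [-0.008  0.088  0.03 ]
```

View pics/s18c.png

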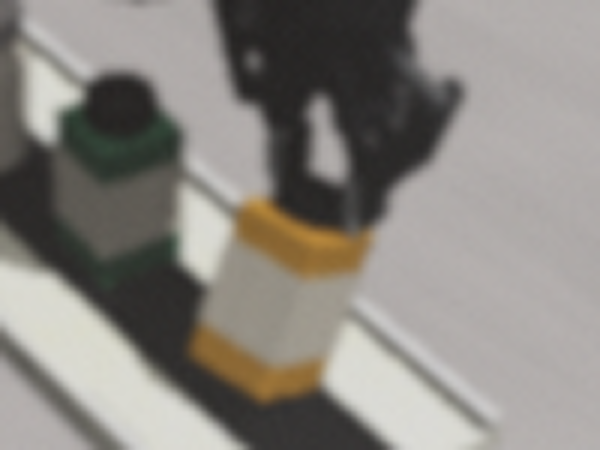

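Call:
{"method": "step_arm", "body": {"linear": [[0,0,0],[0,0,0],[0,0,0]], "yaw": [0,0,0], "gripper": [-0.116,-0.116,-0.116]}}

```text
clock: 11.2
eef_pos: [539.9, 201.2, 124.8]
tool_rot: [-3.141, 0.0, 1.646]
force: [0.0, 0.4, -2.2]
width: 37.9
```

```bash
python3 st.py 19; python3 go.py 578 204 125 84.3
```

```text
[539.8 201.2 124.8] 37.48 [ 0.4  0.2 -2.1] [-0.029  0.107 -0.015]
pose [539.8 201.2 124.8] 94.31 lin [-0.1 38.3 -0.2] yaw 0.175 w 37.48 t 11.25 q [-0.34  0.7  -0.1   1.84  0.12  0.61  1.13]
```

View pics/s19c.png

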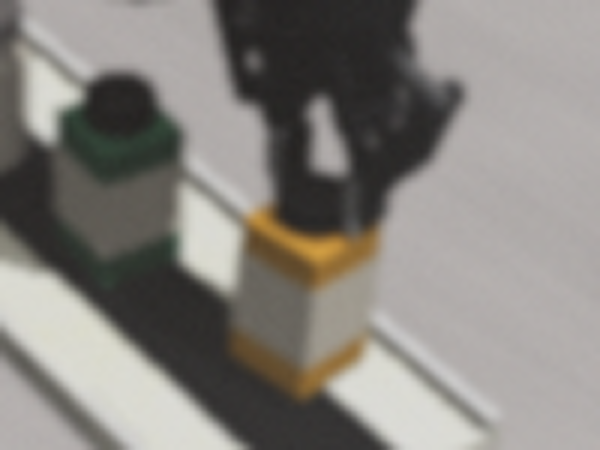

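Nearly plumb now, at (305,310) in the crop. I'll firm the grip and carry it to the strip, aligned with the lane.

Call:
{"method": "step_arm", "body": {"linear": [[0,0,0],[0,0,0],[0,8,0],[0,18,0],[0,28,0],[0,38,0],[0,38,0],[0,38,0]], "yaw": [0,0,0.04,0.08,0.13,0.175,0.175,0.175], "gripper": [-0.2,-0.2,-0.2,-0.2,-0.2,-0.2,-0.2,-0.2]}}

```text
clock: 11.92
eef_pos: [578.3, 204.0, 124.8]
tool_rot: [3.141, 0.0, 1.471]
force: [-1.0, 0.6, -2.4]
width: 35.8
```

```bash
python3 st.py 20; python3 wl.py 530 640 160 250 wrist w20.png; cat > tz.py <<'E'
import sys
from loc import *
# points of tin by color in scene cam
d=cams.get_image('scene'); 
E
python3 - <<'E'
from loc import *
d=cams.get_image('scene');P=pts(d)
Q=P[(P[:,0]>545)&(P[:,0]<650)&(P[:,1]>165)&(P[:,1]<245)&(P[:,2]>12)&(P[:,2]<95)]
for lo in range(10,100,10):
    q=Q[(Q[:,2]>=lo)&(Q[:,2]<lo+10)]
    if len(q)>5: print(lo,len(q),q[:,0].max().round(1),np.percentile(q[:,0],[50,95]).round(1),q[:,1].max().round(1))
E
```

```text
[577.5 204.  124.7] 35.51 [ 0.1 -1.2 -3.4] [0.053 0.035 0.022]
25 58 880 (array([559.7, 205.2]), array([48.4,  1.6]), 84.7) zmax [43.5 57.3]
50 58 253 (array([559.9, 205.1]), array([48.3,  1.2]), 84.1) zmax [54.3 57.7]
35 49 353 (array([559.6, 205.2]), array([48.4,  1. ]), 84.2) zmax [42.8 48.6]
100 118 6724 (array([584.4, 202.7]), array([62.7, 47.7]), 84.3) zmax [116.3 117.9]
10 36 649.7 [603.2 642.9] 244.2
20 59 609.8 [601.6 607.6] 232.9
30 57 610.1 [603.6 609.1] 231.4
40 57 612.0 [600.3 609.4] 231.9
50 66 610.8 [603.4 609.4] 231.2
60 63 611.8 [601.7 609. ] 230.7
70 63 609.5 [603.6 608.9] 231.3
80 60 612.7 [603.5 608.9] 230.8
90 36 613.2 [603.1 610.8] 230.8
```

View pics/s20c.png

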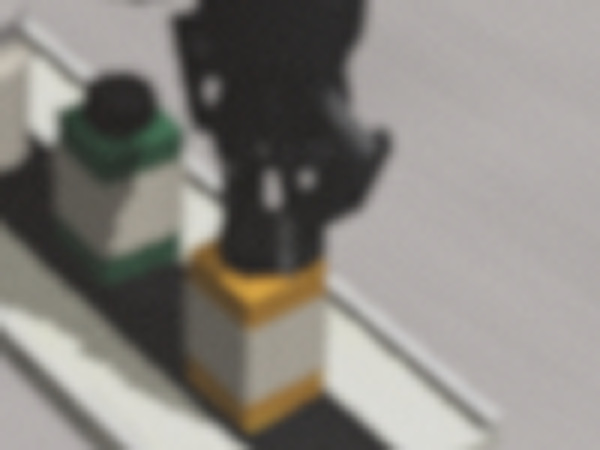

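View pics/w20.png

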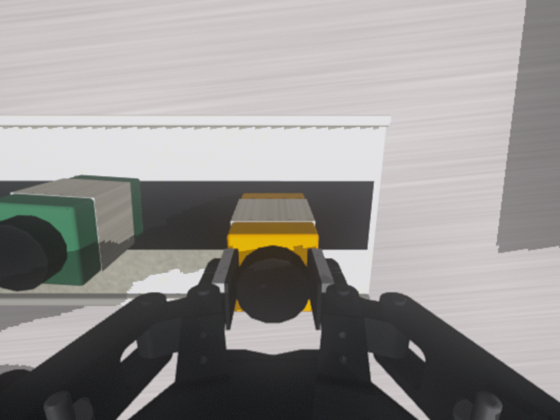

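Upright and square to the lane: faces vertical within 1 mm, centre 3.6 mm beyond the strip centre line. I'll shift back 3.5 mm and lower gently.

Call:
{"method": "step_arm", "body": {"linear": [[0,-2,3],[0,-3.5,6],[0,-3.5,8],[0,-3.5,9],[0,-3.5,10],[0,-3.5,10],[0,-3.5,10]], "yaw": [0,0,0,0,0,0,0], "gripper": [-0.2,-0.2,-0.2,-0.2,-0.2,-0.2,-0.2]}}

```text
clock: 12.65
eef_pos: [574.5, 204.5, 118.0]
tool_rot: [3.14, -0.0, 1.471]
force: [-5.8, -2.1, 21.3]
width: 35.4
```

Call:
{"method": "step_arm", "body": {"linear": [[0,0,1],[0,0,2],[0,0,2]], "yaw": [0,0,0], "gripper": [-0.2,-0.2,-0.2]}}

```text
clock: 12.9
eef_pos: [575.0, 204.6, 118.0]
tool_rot: [3.139, -0.001, 1.471]
force: [-8.0, -3.3, 32.5]
width: 35.4
```

```bash
python3 - <<'E'
from loc import *
s=ctrl.read_state();print(s['eef_pos'],s['width'],s['force'],s['torque'])
d=snap('scene','s21.png');P=pts(d);K=d['intrinsics']
hsv=cv2.cvtColor(d['frame'],cv2.COLOR_RGB2HSV)
m=(hsv[...,0]>15)&(hsv[...,0]<32)&(hsv[...,1]>140)
Q=pts(d,m);Q=Q[(Q[:,1]>150)&(Q[:,1]<250)];print(len(Q),np.percentile(Q[:,2],[1,3,50,97,99]).round(1))
d=cams.get_image('wrist');hsv=cv2.cvtColor(d['frame'],cv2.COLOR_RGB2HSV)
m=(hsv[...,0]>15)&(hsv[...,0]<32)&(hsv[...,1]>140);Q=pts(d,m);print(np.percentile(Q[:,2],[1,50,80,90,99]).round(1))
E
```

```text
[575.0268888  204.57749124 117.97129919] 35.378734759874064 [-8.04058346 -3.3209172  32.53191444] [-0.95703127  1.77006461 -0.04078005]
134 [11.8 12.6 87.9 97.  97.7]
[78.3 94.7 95.6 96.  99.9]
```

It's on the floor (32 N push, commanded about 5 mm too deep). I'll back off that pressure, then open.

Call:
{"method": "step_arm", "body": {"linear": [[0,0,-2],[0,0,-4],[0,0,-5],[0,0,-5]], "yaw": [0,0,0,0], "gripper": [-0.2,-0.2,-0.2,-0.2]}}

```text
clock: 13.33
eef_pos: [574.2, 204.5, 117.9]
tool_rot: [-3.141, -0.0, 1.471]
force: [-1.6, -0.1, 4.6]
width: 35.8
```

```bash
python3 st.py 22
```

```text
[574.2 204.6 117.9] 35.37 [-1.  -0.5  4. ] [-0.028  0.232 -0.016]
```

Call:
{"method": "step_arm", "body": {"linear": [[0,0,0],[0,0,0],[0,0,0],[0,0,0],[0,0,0],[0,0,0]], "yaw": [0,0,0,0,0,0], "gripper": [-0.14,-0.12,-0.1,-0.06,0.1,0.3]}}

```text
clock: 13.88
eef_pos: [574.5, 204.4, 117.8]
tool_rot: [3.142, 0.0, 1.471]
force: [-0.8, 0.0, -0.3]
width: 54.9
```

```bash
python3 st.py 23
```

```text
[574.5 204.4 117.9] 55.82 [-0.6  1.1  0.1] [-0.056 -0.019 -0.007]
```

View pics/s23c.png

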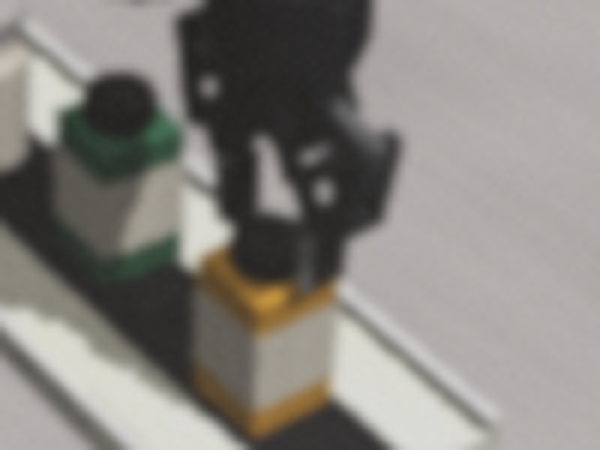

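Yellow stands free on the strip, at (265,340) in the crop. Rising straight up and heading for the red tin.

Call:
{"method": "step_arm", "body": {"linear": [[0,0,-25],[0,0,-60],[0,0,-95],[0,0,-110],[0,0,-110]], "yaw": [0,0,0,0,0], "gripper": [0.4,0.6,1,1,1]}}

```text
clock: 14.35
eef_pos: [577.0, 205.4, 232.6]
tool_rot: [3.134, -0.004, 1.471]
force: [0.8, 0.3, -0.5]
width: 85.2
```

```bash
python3 go.py 487 -144.8 200 69
```

```text
pose [577.  205.4 232.6] 84.27 lin [-357.4  -54.6   32.6] yaw 0.267 w 85.2 t 14.35 q [-0.35  0.59 -0.07  1.66  0.05  0.88  1.04]
```

Call:
{"method": "step_arm", "body": {"linear": [[-357,-55,32],[-357,-55,32],[-357,-55,32],[-357,-55,32],[-357,-55,32],[-357,-55,32],[-357,-55,32],[-357,-55,32]], "yaw": [0.267,0.267,0.267,0.267,0.267,0.267,0.267,0.267], "gripper": [1,1,1,1,1,1,1,1]}}

```text
clock: 15.02
eef_pos: [490.0, -118.7, 197.7]
tool_rot: [-3.14, 0.0, 1.204]
force: [1.3, 0.1, 0.5]
width: 85.4
```

```bash
python3 go.py 487 -144.8 130 69
```

```text
pose [ 490.  -118.7  197.7] 69.0 lin [-25.5   6.5  67.7] yaw 0.0 w 85.42 t 15.02 q [ 0.19  0.51 -0.01  1.98  0.01  0.66  1.38]
```

Call:
{"method": "step_arm", "body": {"linear": [[-25,6,30],[-25,6,64],[-25,6,64],[-25,6,64]], "yaw": [0,0,0,0], "gripper": [1,1,1,1]}}

```text
clock: 15.35
eef_pos: [486.4, -141.8, 133.0]
tool_rot: [-3.136, 0.0, 1.204]
force: [-0.2, -0.2, 0.9]
width: 85.1
```

```bash
python3 wl.py 450 600 -220 -110 wrist w30.png; python3 go.py 487 -144.8 43 69
python3 - <<'E'
from loc import *
d=snap('top','t30.png');P=pts(d)
Q=P[(P[:,0]>530)&(P[:,0]<640)&(P[:,1]>165)&(P[:,1]<245)&(P[:,2]>85)];print('yellow top',rect(Q),np.percentile(Q[:,2],[5,50,95]))
b=cv2.imread('pics/t30.png');cv2.imwrite('pics/t30c.png',cv2.resize(b[150:250,180:380],(800,400),interpolation=cv2.INTER_CUBIC))
E
```

```text
25 58 5103 (array([ 532.6, -162.8]), array([ 48.8, 101.1]), 69.1) zmax [57.2 58. ]
50 58 3973 (array([ 532.8, -162.9]), array([ 48.8, 100.6]), 69.1) zmax [57.5 58. ]
35 49 767 (array([ 493.9, -148.3]), array([47.5, 18. ]), 69.5) zmax [44.1 48.8]
pose [ 488.  -141.4  134.5] 69.06 lin [-3.5  0.3 91.5] yaw 0.001 w 85.16 t 15.4 q [ 0.24  0.61 -0.01  2.02  0.01  0.51  1.42]
yellow top (array([579.2, 204. ]), array([48.9, 48.4]), 83.4) [ 87.35572101  99.28353539 111.77549067]
```

View pics/w30.png

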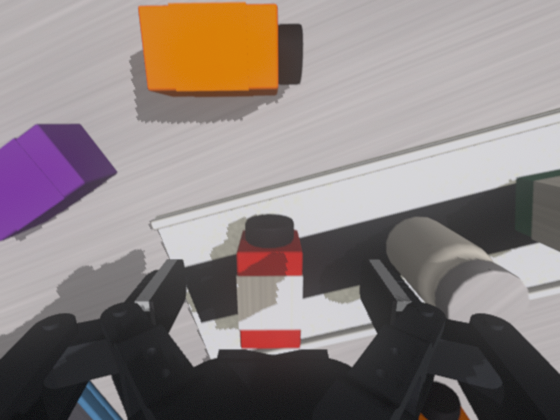

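View pics/t30c.png

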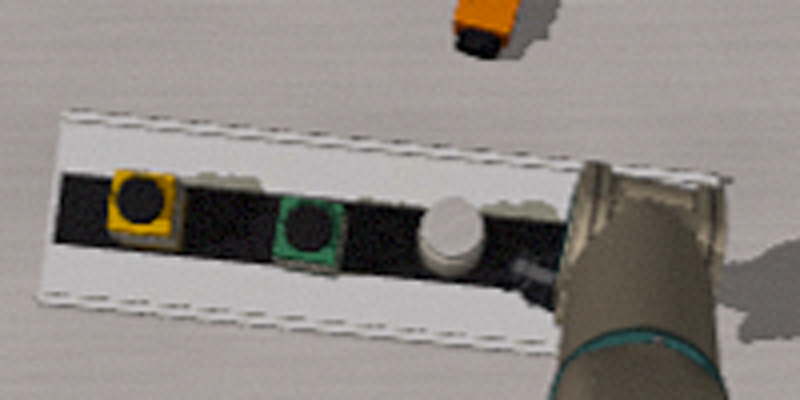

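Yellow stands at (579,204), 1 mm off the strip's centre line. The red tin with white band (cap (269,230), body (270,290)) lies between the jaws, with purple and orange outside them. I'll go down onto its cap with a 4 mm correction.

Call:
{"method": "step_arm", "body": {"linear": [[-3.5,1,35],[-3.5,1,70],[-3.5,1,87],[-3.5,1,87],[-3.5,1,87]], "yaw": [0,0,0,0,0], "gripper": [1,1,1,1,1]}}

```text
clock: 15.87
eef_pos: [488.7, -145.2, 48.5]
tool_rot: [3.141, -0.001, 1.206]
force: [0.4, 0.1, 0.6]
width: 85.8
```

```bash
python3 go.py 487.9 -145.6 47 69.1
```

```text
pose [ 488.7 -145.2   48.5] 69.1 lin [-0.7 -0.6  1.5] yaw -0.0 w 85.75 t 15.87 q [ 0.24  0.77 -0.01  2.05  0.02  0.32  1.42]
```

Call:
{"method": "step_arm", "body": {"linear": [[-0.5,-0.5,1],[-0.5,-0.5,1],[-0.5,-0.5,1],[-0.5,-0.5,1],[-0.5,-0.5,1],[-0.5,-0.5,1]], "yaw": [0,0,0,0,0,0], "gripper": [-1,-1,-1,-1,-1,-1]}}

```text
clock: 16.37
eef_pos: [487.8, -146.5, 48.0]
tool_rot: [3.14, -0.0, 1.204]
force: [-1.5, 0.8, 11.1]
width: 35.5
```

Call:
{"method": "step_arm", "body": {"linear": [[0,0,-15],[0,0,-32],[0,0,-50],[0,0,-66],[0,0,-80],[0,0,-84],[0,0,-84],[0,0,-84]], "yaw": [0,0,0,0,0,0,0,0], "gripper": [-1,-1,-1,-1,-1,-0.3,-0.2,-0.16]}}

```text
clock: 17.03
eef_pos: [486.7, -146.4, 130.3]
tool_rot: [-3.141, 0.0, 1.204]
force: [0.2, -0.1, -1.9]
width: 35.9
```

```bash
python3 st.py 31 220 140 100 75
```

```text
[ 486.4 -146.3  129.9] 35.77 [ 0.4 -0.1 -2.5] [0.022 0.134 0.038]
```

View pics/s31c.png

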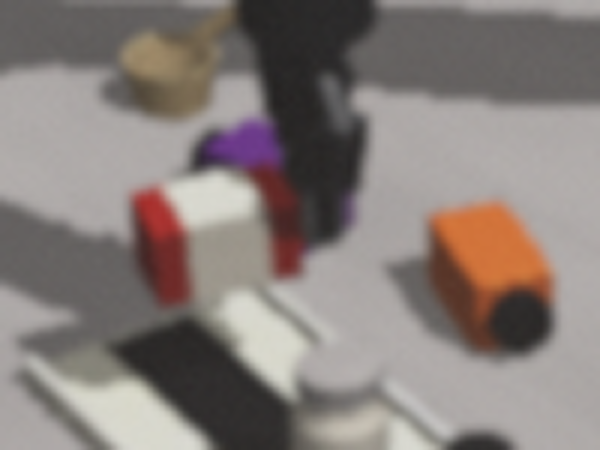

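Red is held level by the cap, clear of everything. I'll ease the grip as before.

Call:
{"method": "step_arm", "body": {"linear": [[0,0,0],[0,0,0],[0,0,0],[0,0,0]], "yaw": [0,0,0,0], "gripper": [-0.14,-0.13,-0.125,-0.125]}}

```text
clock: 17.42
eef_pos: [487.2, -146.5, 130.1]
tool_rot: [-3.141, 0.0, 1.204]
force: [0.4, -0.2, -3.0]
width: 37.6
```

Call:
{"method": "step_arm", "body": {"linear": [[0,0,0],[0,0,0],[0,0,0]], "yaw": [0,0,0], "gripper": [-0.121,-0.119,-0.119]}}

```text
clock: 17.67
eef_pos: [487.1, -146.5, 130.5]
tool_rot: [3.142, -0.0, 1.204]
force: [0.1, -0.7, -2.3]
width: 37.7
```

```bash
python3 st.py 32 220 140 100 75
```

```text
[ 487.1 -146.4  130.5] 37.65 [ 0.4  0.6 -2. ] [-0.081 -0.062  0.065]
```

View pics/s32c.png

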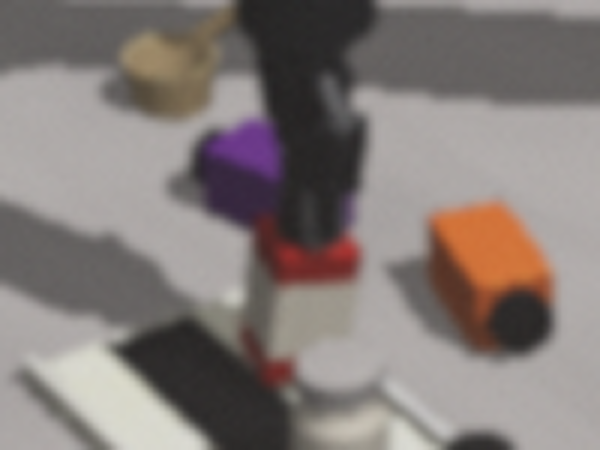

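Swung foot-down. Firming the grip, then carrying it to the strip aligned with the lane.

Call:
{"method": "step_arm", "body": {"linear": [[0,0,0],[0,0,0],[0,0,0],[0,0,0]], "yaw": [0,0,0,0], "gripper": [-0.119,-0.14,-0.2,-0.2]}}

```text
clock: 18.05
eef_pos: [487.1, -146.5, 130.6]
tool_rot: [3.141, -0.0, 1.204]
force: [0.9, -0.5, -3.3]
width: 35.4
```

```bash
python3 go.py 541 -162 132 84.3
```

```text
pose [ 487.1 -146.5  130.6] 68.98 lin [ 4.9 55.8 -1.4] yaw -0.267 w 35.39 t 18.05 q [ 0.25  0.62 -0.01  2.02  0.02  0.5   1.43]
```

Call:
{"method": "step_arm", "body": {"linear": [[0,8,-1],[1,20,-1],[2,32,-1],[4,44,-1],[5,56,-1],[5,56,-1],[5,56,-1],[5,56,-1]], "yaw": [-0.04,-0.09,-0.15,-0.21,-0.267,-0.267,-0.267,-0.267], "gripper": [-0.2,-0.2,-0.2,-0.2,-0.2,-0.2,-0.2,-0.2]}}

```text
clock: 18.72
eef_pos: [539.8, -161.7, 131.2]
tool_rot: [-3.139, -0.0, 1.469]
force: [-1.1, -1.2, -3.0]
width: 35.6
```

```bash
python3 st.py 33 210 140 100 75; python3 - <<'E'
from loc import *
d=snap('wrist','w33.png');P=pts(d)
Q=P[(P[:,0]>490)&(P[:,0]<600)&(P[:,1]>-200)&(P[:,1]<-125)]
for lo,hi in ((25,40),(40,55),(55,70),(70,85)):
    q=Q[(Q[:,2]>lo)&(Q[:,2]<hi)]
    if len(q)>20: print(lo,len(q),rect(q))
E
```

```text
[ 539.7 -161.6  131.3] 35.39 [-1.   1.  -2.5] [-0.005 -0.002 -0.007]
25 138 (array([ 528.4, -161.2]), array([47.7,  2.6]), 86.4)
40 194 (array([ 526.1, -161.1]), array([48.4,  2.3]), 86.6)
55 248 (array([ 523.9, -161.1]), array([48.3,  2.3]), 86.4)
70 356 (array([ 521.8, -161. ]), array([48.6,  2.3]), 86.0)
```

View pics/w33.png

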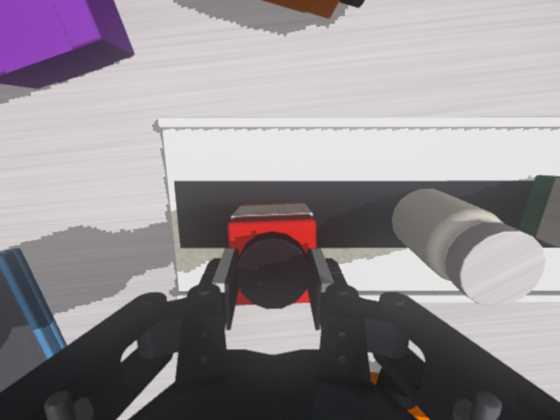

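View pics/s33c.png

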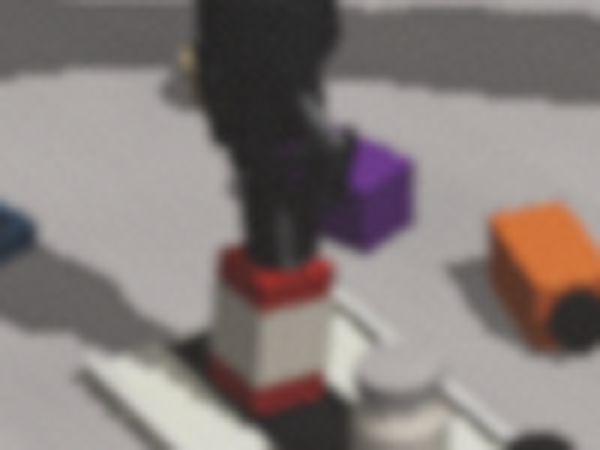

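Red leans 8° (the front face shifts 6.6 mm over 45 mm of height). I'll set it back 8 mm, lower till its edge touches with an eased grip so the floor squares it, then check.

Call:
{"method": "step_arm", "body": {"linear": [[0,-3,2],[0,-6,5],[0,-8,8],[0,-8,8],[0,-8,8]], "yaw": [0,0,0,0,0], "gripper": [-0.2,-0.2,-0.2,-0.2,-0.2]}}

```text
clock: 19.23
eef_pos: [533.1, -161.0, 123.7]
tool_rot: [3.141, 0.0, 1.471]
force: [-0.2, 0.2, 1.5]
width: 35.4
```

```bash
cat > tilt.py <<'E'
from loc import *
s=ctrl.read_state();print(s['eef_pos'].round(1),round(s['width'],2),s['force'].round(1),s['torque'].round(3))
d=cams.get_image('wrist');P=pts(d)
Q=P[(P[:,0]>480)&(P[:,0]<600)&(P[:,1]>-200)&(P[:,1]<-125)]
for lo,hi in ((12,25),(25,40),(40,55),(55,70),(70,85)):
    q=Q[(Q[:,2]>lo)&(Q[:,2]<hi)]
    if len(q)>20:
        c,sz,a=rect(q); L=c-[562,22]; print(lo,len(q),c,sz,a,'lane x front',round(L[0]*.995-L[1]*.099,1))
E
python3 tilt.py
```

```text
[ 533.1 -161.   123.7] 35.43 [-0.2  0.2  1.5] [ 0.06  -0.002 -0.01 ]
12 141 [ 504.4 -166.9] [47.4 68.9] 7.7 lane x front -38.6
25 153 [ 520.3 -160.5] [48.2  2.6] 86.1 lane x front -23.4
40 229 [ 518.  -160.5] [48.5  2.4] 86.8 lane x front -25.7
55 298 [ 516.  -160.5] [48.6  2.3] 86.9 lane x front -27.7
70 405 [ 514.5 -160.4] [48.6  3.1] 86.6 lane x front -29.2
```

Call:
{"method": "step_arm", "body": {"linear": [[0,0,0],[0,0,1],[0,0,2],[0,0,3],[0,0,3]], "yaw": [0,0,0,0,0], "gripper": [-0.13,-0.12,-0.117,-0.115,-0.115]}}

```text
clock: 19.7
eef_pos: [534.2, -161.0, 121.0]
tool_rot: [3.14, -0.0, 1.471]
force: [0.5, 1.3, 4.1]
width: 37.6
```

```bash
python3 tilt.py
```

```text
[ 534.2 -161.   121. ] 37.61 [0.5 1.3 4.1] [ 0.151 -0.281  0.027]
12 157 [ 526.1 -158.9] [72.7 20.3] 75.5 lane x front -17.8
25 188 [ 521.2 -160.8] [48.3  2.5] 86.5 lane x front -22.5
40 270 [ 519.1 -160.8] [48.5  2.1] 86.8 lane x front -24.6
55 331 [ 517.3 -160.5] [48.5  2.1] 86.7 lane x front -26.4
70 464 [ 515.8 -160.4] [48.   2.5] 85.9 lane x front -27.9
```

Lean is now 7°, with the front foot edge on the floor and well inside the tipping angle. Moving the cap over while easing, then releasing, should seat it flat.

Call:
{"method": "step_arm", "body": {"linear": [[0,3,0],[0,6,0],[0,9,0],[0,9,0],[0,9,0]], "yaw": [0,0,0,0,0], "gripper": [-0.115,-0.113,-0.112,-0.112,-0.112]}}

```text
clock: 20.17
eef_pos: [542.0, -161.9, 120.1]
tool_rot: [-3.141, -0.0, 1.471]
force: [0.8, 0.7, -1.5]
width: 37.9
```

```bash
python3 tilt.py
```

```text
[ 542.  -161.9  120.1] 37.9 [ 0.8  0.7 -1.5] [ 0.118 -0.106 -0.031]
12 217 [ 526. -156.] [52.6 78.4] 42.2 lane x front -18.2
25 261 [ 523.1 -160.8] [48.2  1.4] 86.6 lane x front -20.6
40 376 [ 522.5 -160.9] [48.6  1.1] 86.4 lane x front -21.2
55 458 [ 521.8 -161. ] [48.5  1.2] 86.1 lane x front -21.9
70 621 [ 522.1 -161.1] [48.5  2.6] 86.3 lane x front -21.6
```

Upright within 1.5°, centre 3.4 mm beyond the strip's centre line and 2° off square. I'll firm up, nudge it to centre and lower.

Call:
{"method": "step_arm", "body": {"linear": [[0,0,0],[0,0,0],[0,-1,-3],[0,-3.5,-3],[0,-3.5,-3],[0,-3.5,-2],[0,-3.5,-1],[0,-3.5,-1]], "yaw": [0,0,0,0.035,0.035,0.035,0.035,0.035], "gripper": [-0.15,-0.2,-0.2,-0.2,-0.2,-0.2,-0.2,-0.2]}}

```text
clock: 20.88
eef_pos: [538.4, -161.6, 121.2]
tool_rot: [-3.141, -0.0, 1.436]
force: [0.1, -0.6, -2.2]
width: 35.5
```

```bash
python3 tilt.py
```

```text
[ 538.4 -161.6  121.2] 35.48 [ 0.1 -0.6 -2.2] [ 0.034  0.018 -0.006]
12 207 [ 527.3 -146.9] [83.9 35.7] 47.5 lane x front -17.8
25 266 [ 519.4 -159.9] [48.3  1.4] 84.7 lane x front -24.4
40 364 [ 518.7 -159.9] [48.5  1.1] 84.2 lane x front -25.1
55 456 [ 518.3 -160. ] [48.5  1.3] 84.3 lane x front -25.5
70 619 [ 518.1 -160. ] [48.6  2.1] 83.3 lane x front -25.7
```

Centred and square. It's still hanging (-2.2 N), so I'll lower onto the floor.

Call:
{"method": "step_arm", "body": {"linear": [[0,0,1],[0,0,2],[0,0,2]], "yaw": [0,0,0], "gripper": [-0.2,-0.2,-0.2]}}

```text
clock: 21.18
eef_pos: [539.7, -161.7, 120.1]
tool_rot: [3.139, 0.0, 1.436]
force: [0.1, 0.2, 3.8]
width: 35.7
```

Call:
{"method": "step_arm", "body": {"linear": [[0,0,0],[0,0,0],[0,0,0],[0,0,0],[0,0,0],[0,0,0]], "yaw": [0,0,0,0,0,0], "gripper": [-0.14,-0.12,-0.1,-0.06,0.1,0.3]}}

```text
clock: 21.68
eef_pos: [538.2, -161.7, 119.3]
tool_rot: [-3.141, 0.0, 1.436]
force: [-0.4, -0.5, 0.3]
width: 55.4
```

```bash
python3 tilt.py
```

```text
[ 538.2 -161.7  119.3] 55.42 [-0.4 -0.5  0.3] [ 0.023 -0.017  0.058]
12 254 [ 506.5 -166.9] [49.1 66.1] 6.6 lane x front -36.5
25 324 [ 520.3 -159.9] [48.4  1.1] 85.3 lane x front -23.5
40 450 [ 520.1 -160. ] [48.7  1. ] 85.7 lane x front -23.7
55 551 [ 520.2 -160. ] [48.5  1. ] 85.5 lane x front -23.6
70 742 [ 520.9 -160. ] [48.5  2.9] 84.6 lane x front -22.9
```

Vertical and seated. Rising clear, then a final check.

Call:
{"method": "step_arm", "body": {"linear": [[0,0,-25],[0,0,-60],[0,0,-95],[0,0,-120],[0,-30,-120],[0,-60,-120],[0,-60,-120]], "yaw": [0,0,0,0,0,0,0], "gripper": [0.4,0.6,1,1,1,1,1]}}

```text
clock: 22.32
eef_pos: [472.4, -153.0, 239.3]
tool_rot: [-3.134, 0.0, 1.435]
force: [-1.8, -0.7, -1.2]
width: 85.4
```

Call:
{"method": "step_arm", "body": {"linear": [[40,0,0],[80,0,0],[120,0,0],[120,0,0],[120,0,0]], "yaw": [0,0,0,0,0], "gripper": [1,1,1,1,1]}}

```text
clock: 22.73
eef_pos: [495.5, -31.7, 239.4]
tool_rot: [-3.141, -0.001, 1.442]
force: [0.9, -0.8, 0.2]
width: 85.4
```

```bash
python3 - <<'E'
from loc import *
print(ctrl.read_state()['force'],ctrl.read_state()['clock'])
snap('scene','s40.png');d=snap('top','t40.png');P=pts(d)
for nm,(x0,x1,y0,y1,h) in dict(yel=(530,640,165,245,85),red=(500,600,-205,-115,85),grn=(510,600,40,110,30),salt=(510,600,-75,0,30),mug=(320,430,390,520,5),scoop=(230,400,-520,-420,5)).items():
    Q=P[(P[:,0]>x0)&(P[:,0]<x1)&(P[:,1]>y0)&(P[:,1]<y1)&(P[:,2]>h)]
    if len(Q)<5: print(nm,'none');continue
    c,s,a=rect(Q);L=c-[562,22];print(nm,len(Q),c,s,a,'lane',(L[0]*.995-L[1]*.099).round(1),(L[0]*.099+L[1]*.995).round(1),np.percentile(Q[:,2],[5,50,97]).round())
for i,f in(('t40',(180,130,240,180)),('s40',(200,130,260,195))):
    b=cv2.imread(f'pics/{i}.png');x,y,w,h=f;cv2.imwrite(f'pics/{i}c.png',cv2.resize(b[y:y+h,x:x+w],(800,600),interpolation=cv2.INTER_CUBIC))
E
```

```text
[ 0.87825606 -0.79158417  0.17779718] 22.7333
yel 234 [579.2 203.8] [48.1 48.3] 84.3 lane -0.9 182.6 [ 87. 101. 114.]
red 236 [ 542.8 -161.5] [47.  47.4] 88.3 lane -0.9 -184.5 [ 87. 100. 113.]
grn 293 [557.4  74.4] [48.4 49.7] 81.4 lane -9.8 51.7 [ 49.  94. 114.]
salt 315 [524.5 -37.3] [29.3 73.7] 0.6 lane -31.4 -62.7 [580. 597. 608.]
mug 660 [374.2 452.9] [105.3 125.5] 0.0 lane -229.5 410.2 [ 6. 42. 93.]
scoop 496 [ 315.1 -470.3] [ 98.6 167.2] 89.7 lane -196.9 -514.3 [ 5. 26. 39.]
```

View pics/t40c.png

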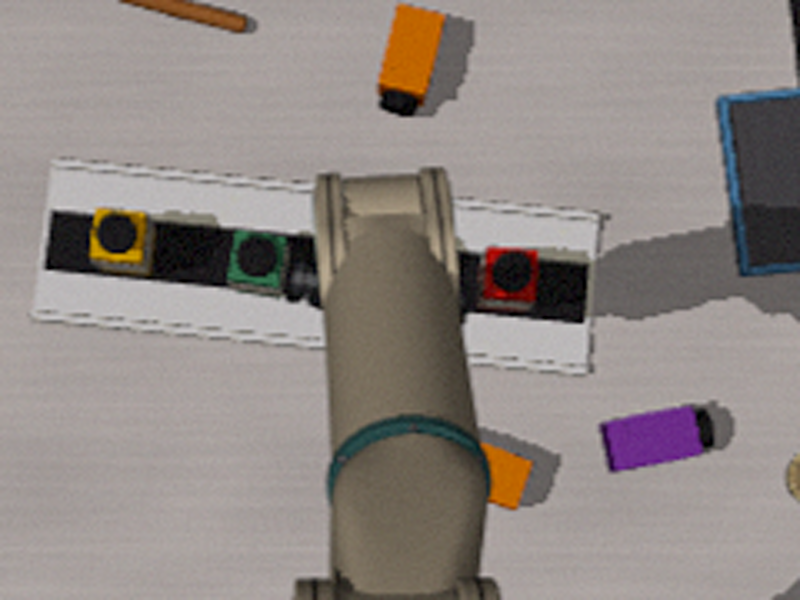

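View pics/s40c.png

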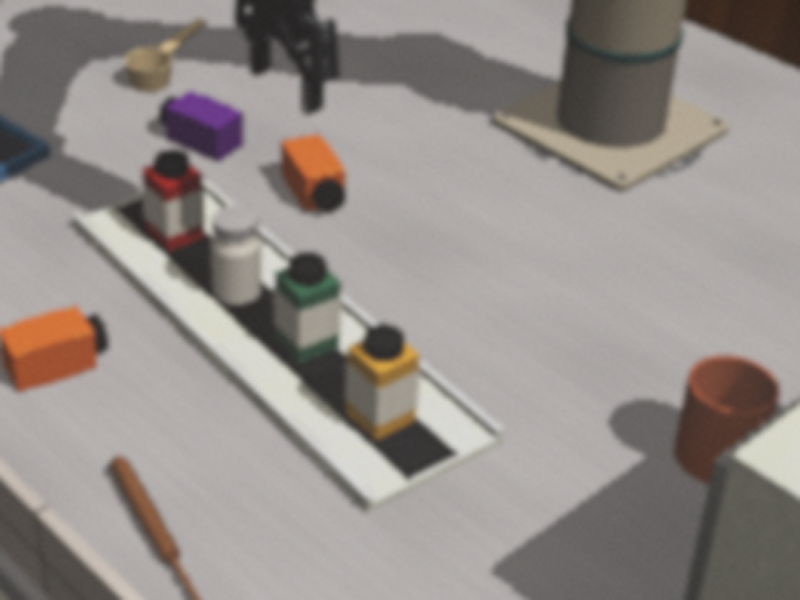

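Both views show red (top crop (510,275)), green and yellow (120,237) upright on the strip, with the jar standing (scene crop (237,255)) and the mug and scoop where they were. The arm is clear of everything. Handing in.

```bash
python3 -c "
from cell import ctrl
print(ctrl.finish_job())"
```

```text
the job is handed in; nothing more can be done
None
```

Both tins are standing upright, cap up, on the dark strip in their own gaps. I did the yellow one first, then the red, and handed in at about 23 s of the 61 s allowed.

**How it was done:** I gripped each tin by its cap and lifted it. I eased the jaws until it swung foot-down, then firmed the grip, squared it to the lane and set it down.

**Slips along the way:**
- **First yellow grip:** I held it on the body, and the tin slid back flat to where it had been lying when I eased the jaws. I then switched to the cap.
- **Yellow set-down:** It pressed the floor with about 33 N at the wrist, well under the 120 N limit, before I backed off.

**Last checks:**

| Item | Result |
|---|---|
| Yellow tin | about 1 mm from the strip's centre line, in its original gap |
| Red tin | about 1 mm from the strip's centre line, in its original gap; faces vertical within about 1 mm just after release |
| Green tin | unmoved within 1 mm |
| Salt jar | seen standing in place in the scene picture; the arm hid it from the top camera, so it has no final measurement |
| Mug and scoop | appear unmoved in the scene picture; my final position figures for them covered a different area from the first ones, so they confirm nothing |
| Look-alikes | none touched |

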